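# Bring the parts caddy to the test fixture and hold its arm uncoupled

### The arm

A 7-joint arm with a two-finger parallel gripper is mounted at the origin on the work surface. World frame = base frame: x ahead of the robot, y to its left, z up, the work surface at z = 0. Lengths are in m, angles in rad, forces in N, time in s.
With the tool pointing down it reaches from about 0.4 to 0.85 m from the base axis. Payload 10.4 kg.
Tool frame: the origin (TCP) lies between the finger pads; the fingertips stand 11 mm ahead of it and the grasp point (between the pads) lies 8 mm behind it; z points along the fingers, y is the direction in which the jaws open and shut (so a half turn about z gives the same grasp; the last joint's range is limited). The gripper opens to 87 mm and grips with 3 to 60 N. Pads are 19 mm wide; open, the fingers measure 117 mm over their backs; the gripper's body (75 mm by 190 mm) begins 51 mm behind the grasp point.
Start: joints at [-1.124, 0.332, -0.065, 1.46, 0.022, 1.35, -0.088], TCP at [0.283, 0.557, 0.234] pointing down, gripper open.
Joint ranges: [-2.6, 2.6], [-0.5, 2.12], [-1.47, 1.34], [0.16, 2.42], [-1.27, 4.41], [0.06, 2.06], [-2.6, 2.6]. Speed limits (rad/s): [2.22, 2.22, 2.79, 2.79, 3.14, 3.14, 3.14].

### API

Orientations are given as a unit quaternion [x, y, z, w].
In Python, from bench import r, eyes gives the robot as it stands.
- The arm moves only by the shell command python3 -m inch 'ROWS' [FORCE]. ROWS is a JSON object of lists of equal length, an entry for each row: "translation": the shift along the world's x, y, z scaled (see below), a list of three; "rot": the turn, a rotation vector about the world's x, y, z scaled (see below), a list of three; "jaw": the finger opening in mm, from 0 to 87. In form: {"translation": [[tx, ty, tz], ...], "rot": [[ax, ay, az], ...], "jaw": [jaw, ...]}. A call has 1 to 20 rows; each row is the pose to reach, as a shift and turn from the pose measured when the call began; what a row does not reach only later rows make up. The controller multiplies each number of a shift by 100 mm and each number of a turn by 60 degrees. A row lasts 1/10 s, in which the tool goes at most 50 mm and 8.59 degrees, less where a joint would pass 70% of its speed; a pose out of reach is approached as far as the arm can. A call with a number of a shift or a turn outside -1 to 1 is refused whole. A call with a gripper value outside its range is refused whole. The fingers move at their own pace and stop on an object; FORCE is the grip in N (left out, the last holds). Time passes only in rows, so rows that repeat a pose let the fingers close. It gives the time, the measured TCP pose, the force and the opening at its end, in the units of the state.
- r.read_state(): the state, without advancing time (a new reading comes with each control period).
- eyes.camera(name): name is "scene" or "top"; returns the picture (420x560x3 uint8, blue, green, red); there is no depth.
- eyes.calibration(name): a dict with "fx", "fy", "cx", "cy" (pixels), "distortion" ([k1, k2, p1, p2, k3] as OpenCV has them; the pictures are not rectified), "R" (3x3) and "t" (3): a world point X has camera coordinates R X + t. Camera axes: x right, y down, z forward; pixel columns grow to the right and rows downward; lengths in m; the calibration is good to about 2 mm. A picture is of the moment at which its call begins. calibration takes no time and is no camera call.
- r.close_job(): hands the job in, once; it reports no verdict.
The state is a dict: "time": time; "joint_positions": joint angles; "joint_vel": joint speeds; "joint_torque": joint torques, N m; "ee_pos": TCP position; "eef_rot": TCP orientation; "ft_force": force on the tool from outside, world axes, zero at the start; "torque": the same for the moment, N m; "width": finger opening in m.
Only numpy, scipy, OpenCV 4.12 (cv2) and the standard library are available. Lean on these libraries where they do the work, as an engineer would, in place of code of your own. Each camera call takes 0.05 s, during which the arm holds its last target. There are 200 camera calls.

### The job

Carry the handled parts caddy level, without spilling its two brass adapters, and set it down flat inside the rimmed bay on the test fixture, then let go of it. After that pull the steel tab of the fixture's spring latch sideways, away from the hinged arm, to free the arm from the ball stud, and with the same grip lift the arm's coupler at least 5 cm above the ball. Finish while still holding it raised there, so that a colleague can swap the adapter, and leave the other things on the bench where they are.

Things in the scene. Friction and masses are not known exactly. Their poses are not given: they have to be found in the camera images.
- fixture: test fixture fixed to the bench: aluminium base 300 (x) x 320 (y) x 12 mm, origin under its centre. A hinged arm lies along its x on the line y = +50 mm: hinge at x = +120 mm, ball stud and coupler at x = -80 mm. The latch tab sticks up on the coupler's +y side; the rimmed bay lies on the arm's -y side. Apart from the tab nothing on it is above 75 mm.
- bay (a point): centre of the floor of the rimmed bay on the fixture's base (floor 12 mm above the bench). The dark rim is 5 mm high above that floor and encloses 154 mm along the fixture's x by 114 mm along its y; its axes are the fixture's.
- ball_top (a point): top of the steel ball (24 mm diameter) of the stud, 60 mm above the bench; hidden under the coupler at the start. Below the ball is a collar of 26 mm diameter, under which the latch bar hooks.
- socket (a point): inside top of the coupler's socket, at the arm's free end, 200 mm from the hinge axis; it coincides with ball_top while coupled. The coupler is a dark steel shell, 62 long x 52 wide, its top 12 mm above this point, its lower edge 24 mm below it. The point turns with the arm.
- hinge (a point): point on the arm's hinge axis, 55 mm above the bench; the axis is level, along the fixture's y.
- tongue (a joint): angle of the hinged arm, rad: 0 = coupled, level on the ball; grows as the free end rises, stop at 0.9. The arm weighs about 0.45 kg (some 3 N at the coupler) and falls back by itself when not held. While the latch is home the collar keeps it from rising. The latch rides on the arm.
- latch (a joint): travel of the latch bar, m: 0 = home, grows as it is pulled along the fixture's +y, away from the arm, stop at 0.014. The spring pushes it home with about 4 N at 0, 7.5 N at 0.014. The bar is clear of the collar from 0.007 on; once the coupler is over 15 mm up the latch no longer matters.
- latch_tab (a point): grip point of the latch's pull tab: upright steel plate 24 (x) x 10 (y) mm, reaching 16 mm above this point. At home it is 100 mm above the bench, 70 mm from the arm's centre line to the fixture's +y, 200 mm from the hinge axis. Pinch it from above across its 10 mm (the pull direction); 39 mm are free to the coupler. It rises on an arc about the hinge, leaning with the arm, and can turn between pads.
- caddy: grey plastic caddy: open tray 130 (x) x 90 (y) x 35 mm, walls and floor 4 mm, a middle wall along its x axis with a grip bar on top. Origin: centre of its underside. About 0.25 kg plus contents.
- caddy_grip (a point): centre of the caddy's grip bar, 70 (along the caddy's x) x 16 (y) x 20 mm, 70 mm above its underside; pinch it from above along the caddy's y.
- adapter0: loose brass adapter, 18 mm diameter x 22 mm, 40 g, standing in one compartment of the caddy. Origin: centre of its foot.
- adapter1: the same, in the caddy's other compartment.
- meter: bystander: hand-held meter lying flat, 150 x 80 x 42 mm, origin under its centre.
- spool: bystander: grey spool, 60 mm diameter x 40 mm.
- driver: bystander: screwdriver lying flat.
- bin: bystander: small empty black bin without handle, 80 x 60 x 35 mm.
- mug: bystander: white mug, 80 mm diameter x 90 mm.
- jar: bystander: clear jar, 38 mm diameter x 45 mm, standing on the fixture's base.
- heatsink: bystander: finned aluminium heat sink, 30 x 40 x 24 mm, on the fixture's base.
Not all that is in view belongs to the job. What is shaped like the caddy but green or pink is not meant.

How it is judged:
By the outcome, as a careful person would: the job done as asked, in the order asked, and still so for the second after the job is handed in, while the arm keeps its last pose, push and grip.
It also fails if it takes over 59 s, if anything falls off the work surface, if the arm or the gripper's body presses on something with over 40 N, if the wrist force passes 120 N, or if a joint passes its speed limit or range.

## Working session

There is one attempt and no reset: what is moved stays moved. The work goes in short steps, Python scripts to look and compute and a shell command to move; the robot and the scene stay as the last step left them, time stands still between calls to the robot, and variables do not carry over. Pictures are saved under pics/ and viewed, about 8 in all and at most 12, crops included, and the job is handed in when it is done.

```bash
ls; mkdir -p pics; python3 - <<'E'
from bench import r, eyes
import cv2,numpy as np
s=r.read_state(); print({k:np.round(v,3) for k,v in s.items()})
for n in("scene","top"):
    cv2.imwrite(f"pics/{n}0.png",eyes.camera(n)); print(n,eyes.calibration(n))
E
```

```text
pics
{'time': np.float64(0.0), 'joint_positions': array([-1.124,  0.333, -0.065,  1.461,  0.022,  1.35 , -0.088]), 'joint_vel': array([ 0.   ,  0.   ,  0.001,  0.001, -0.   , -0.001,  0.   ]), 'joint_torque': array([-0.0000e+00, -6.2324e+01,  2.5000e-02, -3.8990e+01, -6.1000e-02,
        4.0000e-02,  0.0000e+00]), 'ee_pos': array([0.283, 0.557, 0.233]), 'eef_rot': array([ 0.233,  0.973, -0.001, -0.   ]), 'ft_force': array([ 0.824, -0.397, -0.143]), 'torque': array([-0.015, -0.019, -0.012]), 'width': np.float64(0.087)}
scene {'fx': 544.0022823320198, 'fy': 544.0022823320198, 'cx': 270.2166463060399, 'cy': 208.9991268940906, 'distortion': array([-0.13432254,  0.        ,  0.        ,  0.        ,  0.        ]), 'R': array([[-0.39516073,  0.91857119,  0.00865837],
       [ 0.66395272,  0.29211464, -0.68835734],
       [-0.63483446, -0.26626304, -0.72532007]]), 't': array([ 0.22345805, -0.2780294 ,  1.91149252])}
top {'fx': 431.5530072684683, 'fy': 431.5530072684683, 'cx': 276.0865063663931, 'cy': 213.8965042583374, 'distortion': array([-0.08915016,  0.        ,  0.        ,  0.        ,  0.        ]), 'R': array([[-0.0103901 , -0.99989801,  0.00979907],
       [-0.98970945,  0.00888463, -0.14281551],
       [ 0.14271388, -0.0111821 , -0.98970082]]), 't': array([-0.03368837,  0.50755064,  1.23250911])}
```

View pics/scene0.png

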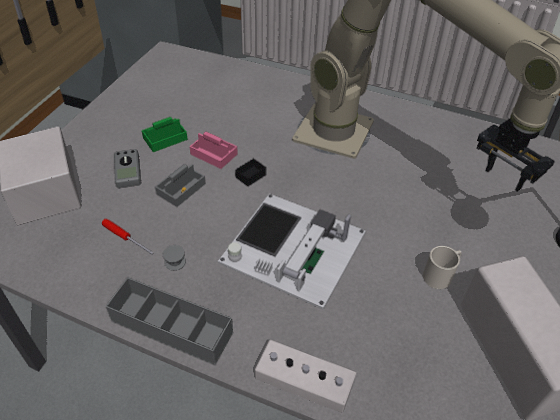

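View pics/top0.png

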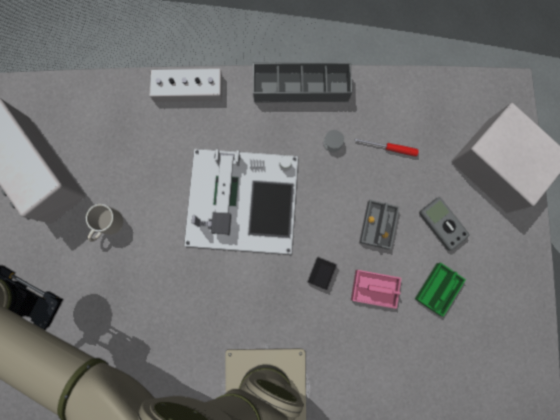

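The grey caddy is at top (380,225) and scene (180,185). Lookalikes in the top view are pink (377,289), green (440,290), the black bin (322,273) and the grey four-cell tray (302,83). I choose the grey one with a handle and brass parts. The fixture is at top (242,202), with its coupler at (221,225) and the tab near (200,220). Next is a close crop of both.

```bash
cat > h.py <<'E'
import cv2,numpy as np
from bench import r,eyes
def und(n,px):
    c=eyes.calibration(n);K=np.array([[c['fx'],0,c['cx']],[0,c['fy'],c['cy']],[0,0,1]])
    p=cv2.undistortPoints(np.array(px,float).reshape(-1,1,2),K,c['distortion']).reshape(-1,2)
    d=np.c_[p,np.ones(len(p))]@c['R']
    return -c['R'].T@c['t'],d
def plane(n,px,z):
    o,d=und(n,px); return o+d*((z-o[2])/d[:,2])[:,None]
def proj(n,X):
    c=eyes.calibration(n);K=np.array([[c['fx'],0,c['cx']],[0,c['fy'],c['cy']],[0,0,1]])
    return cv2.projectPoints(np.array(X,float).reshape(-1,3),cv2.Rodrigues(c['R'])[0],c['t'],K,c['distortion'])[0].reshape(-1,2)
def tri(a,pa,b,pb):
    o1,d1=und(a,[pa]);o2,d2=und(b,[pb]);A=np.c_[d1[0],-d2[0]]
    s=np.linalg.lstsq(A,o2-o1,rcond=None)[0];P=o1+d1[0]*s[0];Q=o2+d2[0]*s[1]
    return (P+Q)/2,np.linalg.norm(P-Q)
E
python3 - <<'E'
from h import *
t=cv2.imread('pics/top0.png');s=cv2.imread('pics/scene0.png')
f=lambda im,x,y,w,h,k:cv2.resize(im[y:y+h,x:x+w],None,fx=k,fy=k,interpolation=cv2.INTER_CUBIC)
a=f(t,180,145,130,115,3); b=f(t,350,190,60,70,5)[:345]
c=f(s,215,190,155,120,2.5)[:250*1]; d=f(s,150,160,60,50,5)
H=np.zeros((600,800,3),np.uint8)
H[:345,:390]=a;H[:345,400:700]=b;H[345:595,:387]=c[:250];H[345:595,400:700]=d
cv2.imwrite('pics/crop0.png',H)
# plate
hsv=cv2.cvtColor(t,cv2.COLOR_BGR2HSV)
m=((hsv[...,2]>150)&(hsv[...,1]<40)).astype(np.uint8);m[:140]=0;m[260:]=0;m[:,:180]=0;m[:,305:]=0
m=cv2.morphologyEx(m,cv2.MORPH_CLOSE,np.ones((5,5)))
C=max(cv2.findContours(m,0,1)[0],key=cv2.contourArea)
P=plane('top',C.reshape(-1,2),0.012)
R=cv2.minAreaRect((P[:,:2]*1000).astype(np.float32));print('plate',R,cv2.boxPoints(R))
g=cv2.cvtColor(t,cv2.COLOR_BGR2GRAY)
print(t[225,366],t[250,400],t[225,375],t[225,385],t[235,410])
E
```

```text
Traceback (most recent call last):
ValueError: could not broadcast input array from shape (250,388,3) into shape (250,387,3)
```

```bash
python3 - <<'E'
from h import *
t=cv2.imread('pics/top0.png');s=cv2.imread('pics/scene0.png')
f=lambda im,x,y,w,h,k:cv2.resize(im[y:y+h,x:x+w],None,fx=k,fy=k,interpolation=cv2.INTER_CUBIC)
H=np.zeros((600,800,3),np.uint8)
for im,(x,y) in ((f(t,180,145,130,115,3),(0,0)),(f(t,350,190,60,70,5)[:345],(400,0)),(f(s,215,190,155,100,2.5),(0,345)),(f(s,150,160,60,50,5),(400,345))):
    H[y:y+im.shape[0],x:x+im.shape[1]]=im
cv2.imwrite('pics/crop0.png',H)
def rect(m,z):
    C=max(cv2.findContours(m,0,1)[0],key=cv2.contourArea)
    P=plane('top',C.reshape(-1,2),z);return cv2.minAreaRect((P[:,:2]*1000).astype(np.float32))
hsv=cv2.cvtColor(t,cv2.COLOR_BGR2HSV)
m=((hsv[...,2]>150)&(hsv[...,1]<40)).astype(np.uint8);m[:140]=0;m[260:]=0;m[:,:180]=0;m[:,305:]=0
R=rect(cv2.morphologyEx(m,cv2.MORPH_CLOSE,np.ones((5,5))),.012);print('plate',R)
m=(hsv[...,2]<75).astype(np.uint8);m[:170]=0;m[245:]=0;m[:,:242]=0;m[:,300:]=0
print('bay',rect(m,.015))
g=cv2.cvtColor(t,cv2.COLOR_BGR2GRAY)
print(t[225,366],t[250,400],t[225,375],t[225,385],t[235,410])
print(g[222,350:412])
E
```

```text
plate ((556.9344482421875, 65.7501449584961), (321.1658630371094, 302.7945251464844), 85.21147155761719)
bay ((526.7091064453125, -22.90709686279297), (116.56444549560547, 157.05398559570312), 85.23675537109375)
[90 88 86] [127 126 127] [109 108 105] [99 99 96] [126 126 126]
[130 130 130 129 129 129 130 130 128 127 126 127 120  94  74  86  94  84
  78  87  93  91  90  89  89 102 105  91  69  58  61  77 100 111 112 105
  93  82  91 103 107 101  84  66  74  92  96  92 102 119 125 127 129 127
 127 126 126 126 125 124 125 125]
```

View pics/crop0.png

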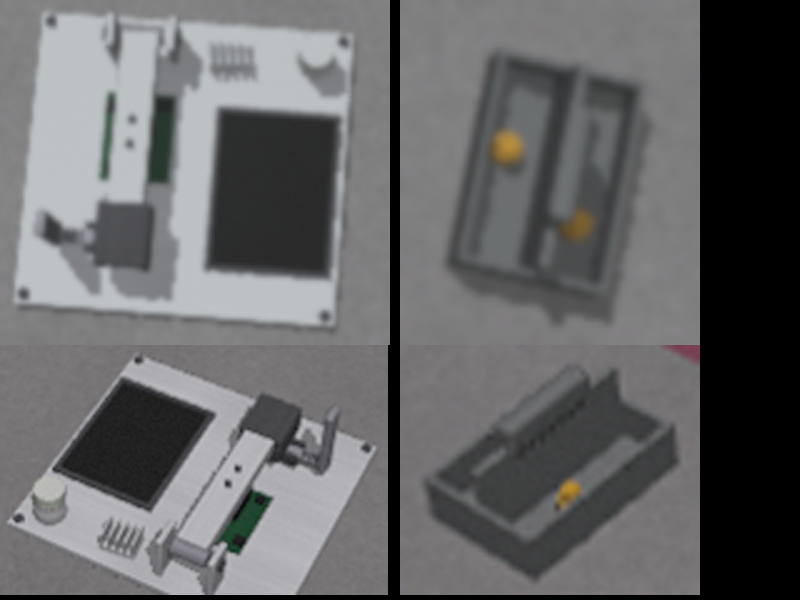

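The crops confirm the grey caddy, with rim corners at top px (369.6,200), (398,207), (390.6,248.6) and (360,243). Brass is visible in both compartments. The fixture's coupler and tab lie on the left (+y) side and the bay on the right.

```bash
python3 - <<'E'
from h import *
P=plane('top',[(369.6,200.3),(398,207),(390.6,248.6),(360,243)],.035)*1000
print(P.round(1)); R=cv2.minAreaRect(P[:,:2].astype(np.float32));print(R)
print([np.linalg.norm(P[i]-P[(i+1)%4]).round(1) for i in range(4)])
c=P.mean(0)[:2]/1000; v=P[0]+P[1]-P[2]-P[3]; yaw=np.arctan2(v[1],v[0]);print(c,np.degrees(yaw))
ux=np.array([np.cos(yaw),np.sin(yaw)])
yf=np.radians(-4.79);fx=np.array([np.cos(yf),np.sin(yf)]);fy=np.array([-fx[1],fx[0]]);F=np.array([.557,.0657])
tab=np.r_[F-.08*fx+.12*fy,.116]; print('tab',tab)
cpl=np.r_[F-.08*fx+.05*fy,.072]
t=cv2.imread('pics/top0.png');s=cv2.imread('pics/scene0.png')
pts=[np.r_[c+k*ux*.035,.08] for k in(-1,0,1)]+[tab,cpl]
o=[]
for n,im in(('top',t),('scene',s)):
    for p in proj(n,pts): 
        cv2.circle(im,tuple(int(round(a*16)) for a in p),12,(0,0,255),-1,cv2.LINE_AA,4)
f=lambda im,x,y,w,h,k:cv2.resize(im[y:y+h,x:x+w],None,fx=k,fy=k,interpolation=cv2.INTER_CUBIC)
H=np.zeros((600,800,3),np.uint8)
for im,(x,y) in ((f(t,185,200,60,60,5),(0,0)),(f(t,350,190,60,60,5),(400,0)),(f(s,295,205,65,58,5),(0,305)),(f(s,150,160,60,50,5),(400,305))):
    H[y:y+im.shape[0],x:x+im.shape[1]]=im
cv2.imwrite('pics/crop1.png',H)
q=r.read_state()
from scipy.spatial.transform import Rotation as Ro
M=Ro.from_quat(q['eef_rot']).as_matrix();print('tool y',M[:,1].round(3),'ang',np.degrees(np.arctan2(M[1,1],M[0,1])))
print('caddy y ang',np.degrees(yaw)+90,'bay c',F-.0228*fx-.0909*fy)
E
```

```text
[[ 545.8 -317.5   35. ]
 [ 524.9 -402.3   35. ]
 [ 401.4 -374.1   35. ]
 [ 419.  -283.8   35. ]]
((471.71136474609375, -344.0928955078125), (91.82424926757812, 131.20506286621094), 76.16812133789062)
[np.float64(87.4), np.float64(126.7), np.float64(91.9), np.float64(131.2)]
[ 0.4727844  -0.34441465] -13.881485299569569
tab [0.48729987 0.19196121 0.116     ]
tool y [ 0.453  0.892 -0.001] ang 63.08940731247898
caddy y ang 76.11851470043044 bay c [ 0.52668912 -0.02297864]
```

View pics/crop1.png

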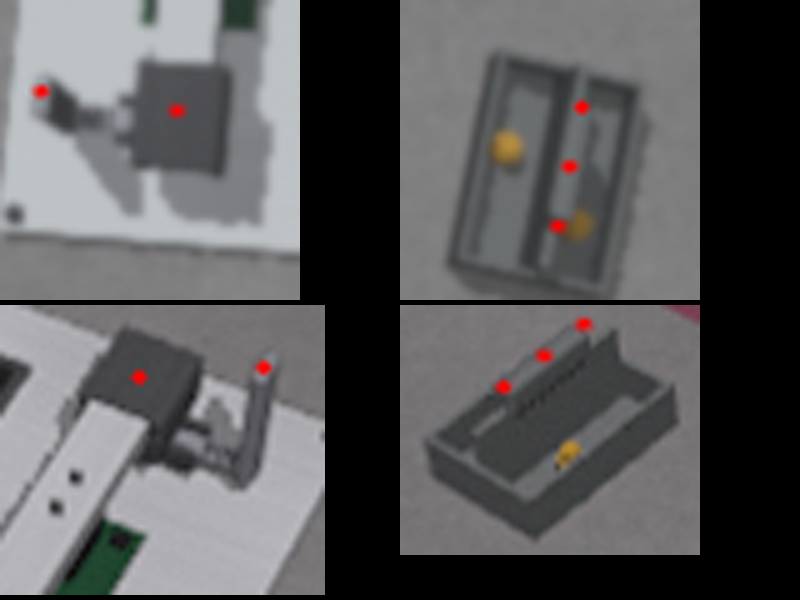

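The projected points fall on the tab tip, the coupler and the grip bar in both views, so the poses are consistent. Fixture yaw is -4.8° and caddy yaw is -13.9°. Moving towards the caddy.

```bash

python3 -m inch '{"translation":[[0.2,-0.4,0],[0.4,-0.8,0],[0.45,-1,0],[0.45,-1,0]],"rot":[[0,0,0.1],[0,0,0.217],[0,0,0.217],[0,0,0.217]],"jaw":[60,60,60,60]}'
python3 -m inch '{"translation":[[0.2,-0.4,0.1],[0.4,-0.8,0.2],[0.45,-1,0.2]],"rot":[[0,0,0],[0,0,0],[0,0,0]],"jaw":[60,60,60]}'
python3 -m inch '{"translation":[[0.2,-0.4,0],[0.4,-0.8,0],[0.45,-1,0]],"rot":[[0,0,0],[0,0,0],[0,0,0]],"jaw":[60,60,60]}'
python3 -m inch '{"translation":[[0.2,-0.4,0],[0.4,-0.8,0],[0.45,-1,0]],"rot":[[0,0,0],[0,0,0],[0,0,0]],"jaw":[60,60,60]}'
```

```text
time: 0.5
ee_pos: [0.33, 0.4538, 0.2329]
eef_rot: [0.123, 0.992, -0.001, 0.0]
ft_force: [-0.6, 1.2, -1.1]
width: 0.0645
time: 0.8
ee_pos: [0.3773, 0.3513, 0.2541]
eef_rot: [0.125, 0.992, -0.001, 0.001]
ft_force: [0.1, -0.2, -0.1]
width: 0.0603
time: 1.1
ee_pos: [0.424, 0.2483, 0.254]
eef_rot: [0.127, 0.992, -0.001, 0.001]
ft_force: [0.1, 1.1, 0.3]
width: 0.06
time: 1.4
ee_pos: [0.4706, 0.1452, 0.254]
eef_rot: [0.129, 0.992, -0.002, 0.002]
ft_force: [0.6, -0.1, -0.0]
width: 0.06
```

```bash

for k in 1; do
python3 -m inch '{"translation":[[0,-0.4,0],[0,-0.8,0],[0,-0.97,0]],"rot":[[0,0,0],[0,0,0],[0,0,0]],"jaw":[60,60,60]}'
python3 -m inch '{"translation":[[0,-0.4,0],[0,-0.8,0],[0,-0.97,0]],"rot":[[0,0,0],[0,0,0],[0,0,0]],"jaw":[60,60,60]}'
python3 -m inch '{"translation":[[0,-0.4,0],[0,-0.8,0],[0,-0.97,0]],"rot":[[0,0,0],[0,0,0],[0,0,0]],"jaw":[60,60,60]}'
python3 -m inch '{"translation":[[0,-0.4,0],[0,-0.8,0],[0,-0.97,0]],"rot":[[0,0,0],[0,0,0],[0,0,0]],"jaw":[60,60,60]}'
python3 -m inch '{"translation":[[0,-0.4,0],[0,-0.7,0],[0,-0.9,0],[0,-0.9,0]],"rot":[[0,0,0],[0,0,0],[0,0,0],[0,0,0]],"jaw":[60,60,60,60]}'
done | grep -v width
python3 - <<'E'
from h import *
from scipy.spatial.transform import Rotation as Ro
q=r.read_state();M=Ro.from_quat(q['eef_rot']).as_matrix();print(M[:,2].round(4),'ang',np.degrees(np.arctan2(M[1,1],M[0,1])),q['joint_positions'].round(2))
print(np.array([.4728,-.3444])-q['ee_pos'][:2], q['ee_pos'])
E
```

```text
time: 1.7
ee_pos: [0.4707, 0.0452, 0.254]
eef_rot: [0.131, 0.991, -0.002, 0.002]
ft_force: [-0.1, 0.6, 0.1]
time: 2.0
ee_pos: [0.4706, -0.0549, 0.2541]
eef_rot: [0.132, 0.991, -0.002, 0.002]
ft_force: [1.2, -0.3, -0.2]
time: 2.3
ee_pos: [0.4705, -0.155, 0.2543]
eef_rot: [0.134, 0.991, -0.003, 0.002]
ft_force: [0.6, 0.0, 0.0]
time: 2.6
ee_pos: [0.4702, -0.2551, 0.2544]
eef_rot: [0.136, 0.991, -0.004, 0.002]
ft_force: [-1.1, -0.2, 1.0]
time: 3.0
ee_pos: [0.4698, -0.3472, 0.2539]
eef_rot: [0.137, 0.991, -0.005, 0.002]
ft_force: [-0.7, 0.1, 0.1]
[ 0.0019 -0.0094 -1.    ] ang 74.23928451379486 [-0.05  0.26  0.73  1.58 -0.17  1.36  1.99]
[0.00300332 0.00281911] [ 0.46979668 -0.34721911  0.25389519]
```

```bash

python3 -m inch '{"translation":[[0.03,0.03,-0.3],[0.03,0.03,-0.6],[0.03,0.03,-0.9],[0.03,0.03,-0.96]],"rot":[[0.009,0.002,0.031],[0.009,0.002,0.031],[0.009,0.002,0.031],[0.009,0.002,0.031]],"jaw":[60,60,60,60]}'
python3 -m inch '{"translation":[[0,0,-0.2],[0,0,-0.4],[0,0,-0.6],[0,0,-0.8],[0,0,-0.96],[0,0,-0.96]],"rot":[[0,0,0],[0,0,0],[0,0,0],[0,0,0],[0,0,0],[0,0,0]],"jaw":[60,60,60,60,60,60]}'
python3 - <<'E'
from h import *
q=r.read_state();print(q['ee_pos'],q['ft_force'])
t=eyes.camera('top');s=eyes.camera('scene')
f=lambda im,x,y,w,h,k:cv2.resize(im[y:y+h,x:x+w],None,fx=k,fy=k,interpolation=cv2.INTER_CUBIC)
cv2.imwrite('pics/g1.png',np.hstack([f(t,340,180,90,90,4),f(s,140,130,90,90,4)]))
E
```

```text
time: 3.4
ee_pos: [0.4723, -0.3416, 0.1546]
eef_rot: [0.12, 0.993, 0.001, -0.002]
ft_force: [-0.1, 0.4, 0.2]
width: 0.06
time: 4.0
ee_pos: [0.4721, -0.3403, 0.0573]
eef_rot: [0.12, 0.993, 0.002, -0.004]
ft_force: [0.3, -0.5, 0.3]
width: 0.0602
[ 0.47207475 -0.34034114  0.05734395] [ 0.30672334 -0.46327842  0.31055162]
```

View pics/g1.png

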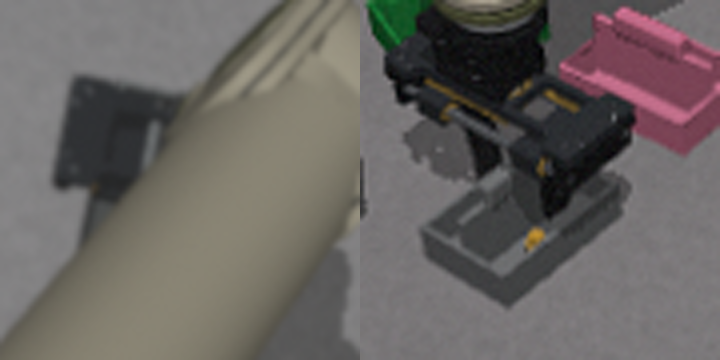

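The bar lies between the fingers, and the brass is visible at crop (535,238). I'll centre by 4 mm, level the tool, and close.

```bash

python3 -m inch '{"translation":[[0,-0.04,0.03],[0,-0.04,0.03],[0,-0.04,0.03]],"rot":[[-0.005,-0.007,0],[-0.005,-0.007,0],[-0.005,-0.007,0]],"jaw":[60,60,60]}'
python3 -m inch '{"translation":[[0,0,0],[0,0,0],[0,0,0],[0,0,0],[0,0,0],[0,0,0],[0,0,0],[0,0,0]],"rot":[[0,0,0],[0,0,0],[0,0,0],[0,0,0],[0,0,0],[0,0,0],[0,0,0],[0,0,0]],"jaw":[30,10,10,10,10,10,10,10]}' 25
python3 -c "
from bench import r;q=r.read_state();print(q['ee_pos'],q['eef_rot'],q['torque'])"
```

```text
time: 4.4
ee_pos: [0.4731, -0.3459, 0.0632]
eef_rot: [0.12, 0.993, -0.001, 0.002]
ft_force: [-0.9, -1.0, 0.0]
width: 0.0597
time: 5.2
ee_pos: [0.4733, -0.3455, 0.0632]
eef_rot: [0.12, 0.993, -0.001, 0.002]
ft_force: [0.2, 2.2, -0.2]
width: 0.0155
[ 0.47327662 -0.34549948  0.06315834] [ 0.11991864  0.99278031 -0.00107094  0.00237255] [ 0.51511436 -0.10116953 -0.01452995]
```

```bash

python3 -m inch '{"translation":[[0,0,0.05],[0,0,0.2],[0,0,0.4],[0,0,0.6],[0,0,0.8],[0,0,0.95],[0,0,1],[0,0,1]],"rot":[[0,0,0],[0,0,0],[0,0,0],[0,0,0],[0,0,0],[0,0,0],[0,0,0],[0,0,0]],"jaw":[10,10,10,10,10,10,10,10]}'
python3 -c "
from bench import r;q=r.read_state();print(q['ee_pos'],q['eef_rot'],q['torque'],q['joint_positions'].round(2))"
```

```text
time: 6.0
ee_pos: [0.4735, -0.3457, 0.1638]
eef_rot: [0.12, 0.993, -0.001, 0.003]
ft_force: [0.3, -0.3, -3.8]
width: 0.0157
[ 0.47346657 -0.34568574  0.16381293] [ 0.11992933  0.99277741 -0.00119425  0.00292461] [ 0.0574704  -0.00034568  0.00409221] [-0.02  0.34  0.7   1.7  -0.23  1.19  2.07]
```

```bash

python3 -m inch '{"translation":[[0.01,0.06,0],[0.04,0.2,0],[0.08,0.42,0],[0.12,0.65,0],[0.15,0.88,0],[0.16,0.96,0]],"rot":[[0,0,0],[0,0,0.01],[0,0,0.02],[0,0,0.03],[0,0,0.05],[0,0,0.05]],"jaw":[10,10,10,10,10,10]}' | grep -v wi
python3 -m inch '{"translation":[[0.04,0.22,0],[0.08,0.45,0],[0.12,0.68,0],[0.16,0.9,0],[0.17,1,0]],"rot":[[0,0,0.01],[0,0,0.02],[0,0,0.03],[0,0,0.04],[0,0,0.05]],"jaw":[10,10,10,10,10]}'| grep -v wi
python3 -m inch '{"translation":[[0.04,0.22,0],[0.08,0.45,0],[0.12,0.68,0],[0.16,0.9,0],[0.17,1,0],[0.17,1,0]],"rot":[[0,0,0.01],[0,0,0.02],[0,0,0.03],[0,0,0.04],[0,0,0.05],[0,0,0.05]],"jaw":[10,10,10,10,10,10]}'
cat > st.py <<'E'
from h import *
from scipy.spatial.transform import Rotation as Ro
q=r.read_state();M=Ro.from_quat(q['eef_rot']).as_matrix()
print('t',q['time'],'pos',q['ee_pos'].round(4),'z',M[:,2].round(4),'yang',np.degrees(np.arctan2(M[1,1],M[0,1])).round(2),'w',q['width'].round(4),'F',q['ft_force'].round(1),'j',q['joint_positions'].round(2))
E
python3 st.py
```

```text
time: 6.6
ee_pos: [0.4901, -0.2456, 0.163]
eef_rot: [0.091, 0.996, -0.0, 0.002]
ft_force: [-0.1, 0.4, -3.5]
time: 7.1
ee_pos: [0.5073, -0.143, 0.1625]
eef_rot: [0.064, 0.998, 0.0, 0.002]
ft_force: [0.2, 1.3, -3.8]
time: 7.7
ee_pos: [0.5243, -0.0421, 0.1623]
eef_rot: [0.036, 0.999, 0.0, 0.002]
ft_force: [-0.6, 0.1, -3.5]
width: 0.0155Traceback (most recent call last):
  File "st.py", line 4, in <module>
    print('t',q['time'],'pos',q['ee_pos'].round(4),'z',M[:,2].round(4),'yang',np.degrees(np.arctan2(M[1,1],M[0,1])).round(2),'w',q['width'].round(4),'F',q['ft_force'].round(1),'j',q['joint_positions'].round(2))
                                                                                                                                 ^^^^^^^^^^^^^^^^
AttributeError: 'float' object has no attribute 'round'
```

```bash
sed -i "s/q\['width'\].round(4)/round(q['width'],4)/" st.py
python3 -m inch '{"translation":[[0.02,0.1,0],[0.03,0.19,-0.05],[0.03,0.19,-0.2],[0.03,0.19,-0.35],[0.03,0.19,-0.45],[0.03,0.19,-0.5],[0.03,0.19,-0.5]],"rot":[[0,0,-0.01],[0,0,-0.01],[0,0,-0.01],[0,0,-0.01],[0,0,-0.01],[0,0,-0.01],[0,0,-0.01]],"jaw":[10,10,10,10,10,10,10]}' >/dev/null
python3 st.py; python3 - <<'E'
from h import *
t=eyes.camera('top');s=eyes.camera('scene')
f=lambda im,x,y,w,h,k:cv2.resize(im[y:y+h,x:x+w],None,fx=k,fy=k,interpolation=cv2.INTER_CUBIC)
cv2.imwrite('pics/g2.png',np.hstack([f(t,180,140,130,130,3),f(s,205,160,130,130,3)]))
E
```

```text
t 8.4 pos [ 0.5269 -0.0233  0.1117] z [ 2.5e-03 -1.0e-04 -1.0e+00] yang 85.21 w 0.0161 F [ 0.  -0.5 -3.1] j [-0.48  0.23  0.49  1.89 -0.13  1.05  1.55]
```

View pics/g2.png

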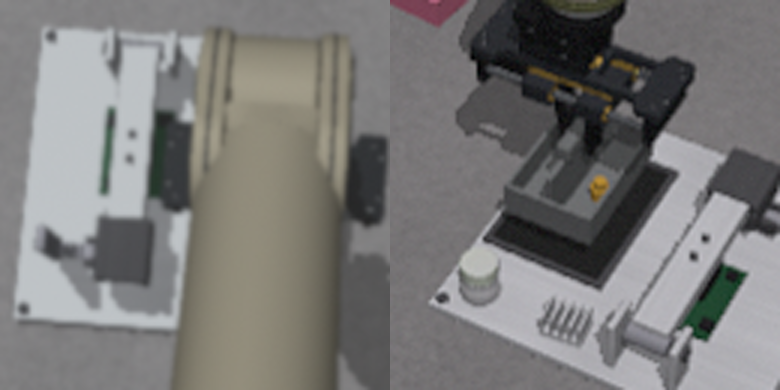

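The caddy hangs level above the bay with a brass part visible at crop (598,188). The bottom corners are at scene px (272.3,241) and (243.3,229.3), which I'll compare with the prediction.

```bash
python3 - <<'E'
from h import *
P=plane('scene',[(272.3,241),(243.3,229.3)],.0485);print(P)
y=np.radians(-4.8);a=np.array([np.cos(y),np.sin(y)]);b=np.array([-a[1],a[0]]);c=np.array([.5267,-.023])
print(c+.065*a+.045*b,c+.065*a-.045*b)
E
```

```text
[[ 0.59364749  0.01789195  0.0485    ]
 [ 0.58694544 -0.07331664  0.0485    ]]
[0.59523754 0.01640312] [ 0.58770653 -0.07328124]
```

```bash

python3 -m inch '{"translation":[[0,0,-0.08],[0,0,-0.16],[0,0,-0.24],[0,0,-0.3],[0,0,-0.33],[0,0,-0.34],[0,0,-0.34]],"rot":[[0,0,0],[0,0,0],[0,0,0],[0,0,0],[0,0,0],[0,0,0],[0,0,0]],"jaw":[10,10,10,10,10,10,10]}' >/dev/null
python3 st.py; python3 -m inch '{"translation":[[0,0,-0.01],[0,0,-0.02],[0,0,-0.02]],"rot":[[0,0,0],[0,0,0],[0,0,0]],"jaw":[10,10,10]}' >/dev/null;python3 st.py
```

```text
t 9.2 pos [ 0.5276 -0.0233  0.0787] z [ 4.1e-03  1.0e-04 -1.0e+00] yang 85.21 w 0.0156 F [-0.2  0.1 -4.5] j [-0.46  0.28  0.48  1.92 -0.15  0.98  1.57]
t 9.5 pos [ 0.5276 -0.0233  0.0767] z [ 4.2e-03  1.0e-04 -1.0e+00] yang 85.21 w 0.0154 F [ 0.4  0.3 -3.7] j [-0.46  0.28  0.48  1.92 -0.16  0.97  1.58]
```

```bash

python3 -m inch '{"translation":[[0,0,-0.007],[0,0,-0.014],[0,0,-0.018],[0,0,-0.018]],"rot":[[0,0,0],[0,0,0],[0,0,0],[0,0,0]],"jaw":[10,10,10,10]}' >/dev/null
python3 st.py; python3 -m inch '{"translation":[[0,0,-0.005],[0,0,-0.008],[0,0,-0.008]],"rot":[[0,0,0],[0,0,0],[0,0,0]],"jaw":[10,10,10]}' >/dev/null;python3 st.py
```

```text
t 9.9 pos [ 0.5277 -0.0231  0.0751] z [ 4.2e-03  4.0e-04 -1.0e+00] yang 85.22 w 0.0157 F [-1.6  1.6  0.5] j [-0.46  0.29  0.48  1.92 -0.16  0.97  1.58]
t 10.2 pos [ 0.5277 -0.0229  0.075 ] z [ 4.2e-03  9.0e-04 -1.0e+00] yang 85.23 w 0.0158 F [-5.6  1.7  9.3] j [-0.46  0.29  0.48  1.92 -0.16  0.97  1.58]
```

Contact shows as an upward force at the expected height, so I'll release and rise.

```bash

python3 -m inch '{"translation":[[0,0,0],[0,0,0],[0,0,0],[0,0,0],[0,0,0],[0,0,0]],"rot":[[0,0,0],[0,0,0],[0,0,0],[0,0,0],[0,0,0],[0,0,0]],"jaw":[25,40,50,50,50,50]}' >/dev/null;python3 st.py
python3 -m inch '{"translation":[[0,0,0.1],[0,0,0.25],[0,0,0.5],[0,0,0.8],[0,0,1],[0,0,1]],"rot":[[0,0,0],[0,0,0],[0,0,0],[0,0,0],[0,0,0],[0,0,0]],"jaw":[50,50,50,50,50,50]}' >/dev/null;python3 st.py
```

```text
t 10.8 pos [ 0.5277 -0.0229  0.0749] z [ 4.2e-03  9.0e-04 -1.0e+00] yang 85.23 w 0.0487 F [ 1.5 -0.   0.1] j [-0.46  0.29  0.48  1.92 -0.16  0.97  1.58]
t 11.4 pos [ 0.5294 -0.0231  0.1785] z [ 0.0095  0.0019 -1.    ] yang 85.21 w 0.0501 F [-0.1 -0.   0.1] j [-0.49  0.16  0.5   1.82 -0.08  1.18  1.52]
```

```bash

python3 -m inch '{"translation":[[-0.06,0.3,0],[-0.12,0.6,0],[-0.17,0.9,0],[-0.17,0.9,0]],"rot":[[0,0.009,0],[0,0.009,0],[0,0.009,0],[0,0.009,0]],"jaw":[40,40,40,40]}' >/dev/null
python3 -m inch '{"translation":[[-0.06,0.3,0],[-0.12,0.6,0],[-0.17,0.9,0],[-0.17,0.9,0]],"rot":[[0,0,0],[0,0,0],[0,0,0],[0,0,0]],"jaw":[40,40,40,40]}' >/dev/null; python3 st.py
python3 - <<'E'
from h import *
t=eyes.camera('top');s=eyes.camera('scene')
cv2.imwrite('pics/t3.png',t);cv2.imwrite('pics/s3.png',s)
f=lambda im,x,y,w,h,k:cv2.resize(im[y:y+h,x:x+w],None,fx=k,fy=k,interpolation=cv2.INTER_CUBIC)
cv2.imwrite('pics/g3.png',np.hstack([f(t,180,140,130,150,3),f(s,215,160,130,150,3)]))
E
```

```text
t 12.2 pos [0.4931 0.1653 0.1776] z [-0.002   0.0038 -1.    ] yang 85.86 w 0.0398 F [ 0.   0.9 -0.9] j [-0.73  0.14  0.35  1.83 -0.06  1.18  1.14]
```

View pics/g3.png

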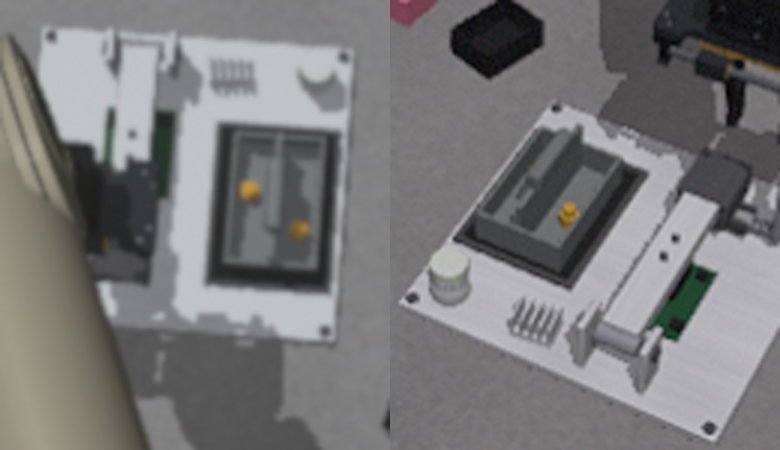

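The caddy sits inside the rim with a dark border all round, and both adapters are in it (crop (248,190) and (299,230)). Now moving over the tab.

```bash

python3 -m inch '{"translation":[[-0.06,0.27,0],[-0.06,0.27,-0.1],[-0.06,0.27,-0.3],[-0.06,0.27,-0.45],[-0.06,0.27,-0.45]],"rot":[[-0.004,-0.002,-0.01],[-0.004,-0.002,-0.01],[-0.004,-0.002,-0.01],[-0.004,-0.002,-0.01],[-0.004,-0.002,-0.01]],"jaw":[40,40,40,40,40]}' >/dev/null
python3 st.py
python3 - <<'E'
from h import *
t=eyes.camera('top');s=eyes.camera('scene')
f=lambda im,x,y,w,h,k:cv2.resize(im[y:y+h,x:x+w],None,fx=k,fy=k,interpolation=cv2.INTER_CUBIC)
cv2.imwrite('pics/g4.png',f(s,290,160,90,90,6))
E
```

```text
t 12.8 pos [0.4874 0.1857 0.1306] z [-0.0024 -0.0043 -1.    ] yang 84.89 w 0.0399 F [-0.4 -0.8  0.6] j [-0.75  0.19  0.33  1.87 -0.07  1.09  1.09]
```

View pics/g4.png

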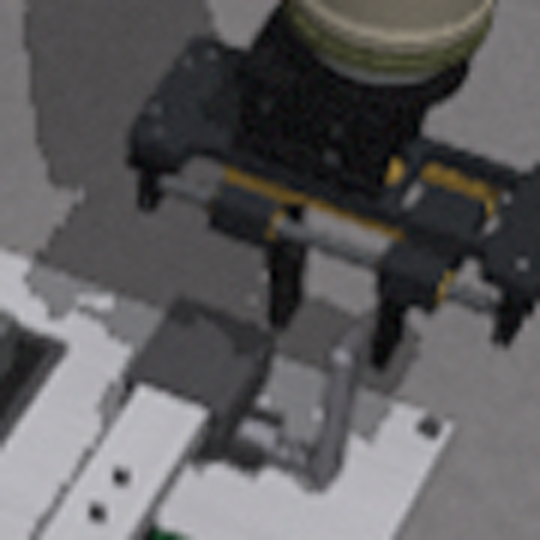

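The tab (crop (345,350)) lies between the fingers (tips at (285,325) and (385,365)), slightly towards the +y one, which agrees with the 6 mm still to go.

```bash

python3 -m inch '{"translation":[[0,0.063,0],[0,0.063,0],[0,0.063,-0.1],[0,0.063,-0.2],[0,0.063,-0.3],[0,0.063,-0.38],[0,0.063,-0.38]],"rot":[[0.003,-0.002,0.003],[0.003,-0.002,0.003],[0.003,-0.002,0.003],[0.003,-0.002,0.003],[0.003,-0.002,0.003],[0.003,-0.002,0.003],[0.003,-0.002,0.003]],"jaw":[40,40,40,40,40,40,40]}' >/dev/null
python3 st.py
```

```text
t 13.6 pos [0.4877 0.1926 0.0932] z [ 3.e-04 -7.e-04 -1.e+00] yang 85.08 w 0.0399 F [-0.  -0.5  1.1] j [-0.75  0.24  0.32  1.9  -0.09  1.01  1.1 ]
```

```bash

python3 -m inch '{"translation":[[0,0,0],[0,0,0],[0,0,0],[0,0,0],[0,0,0],[0,0,0],[0,0,0]],"rot":[[0,0,0],[0,0,0],[0,0,0],[0,0,0],[0,0,0],[0,0,0],[0,0,0]],"jaw":[20,5,5,5,5,5,5]}' 40 >/dev/null
python3 st.py
```

```text
t 14.3 pos [0.4879 0.1929 0.0935] z [ 8.e-04 -3.e-04 -1.e+00] yang 85.09 w 0.0098 F [-0.2  1.3  1.2] j [-0.75  0.24  0.32  1.9  -0.09  1.01  1.1 ]
```

```bash

python3 -m inch '{"translation":[[0.003,0.03,0],[0.006,0.06,0],[0.009,0.09,0],[0.01,0.11,0],[0.01,0.11,0],[0.01,0.11,0]],"rot":[[0,0,0],[0,0,0],[0,0,0],[0,0,0],[0,0,0],[0,0,0]],"jaw":[5,5,5,5,5,5]}' >/dev/null
python3 st.py
```

```text
t 14.9 pos [0.4887 0.2027 0.0933] z [-2.0e-04 -2.1e-03 -1.0e+00] yang 85.04 w 0.0098 F [-1.6 -5.7  3.5] j [-0.76  0.25  0.31  1.89 -0.09  1.01  1.08]
```

The latch is out about 10 mm, with the spring force consistent. Lifting along the arc, with the tool leaning with the arm.

```bash

python3 -m inch '{"translation":[[0.011,-0.001,0.05],[0.022,-0.002,0.1],[0.035,-0.003,0.15],[0.048,-0.004,0.2],[0.048,-0.004,0.2]],"rot":[[0.002,0.024,0],[0.004,0.048,0],[0.006,0.072,0],[0.008,0.095,0],[0.008,0.095,0]],"jaw":[5,5,5,5,5]}' >/dev/null
python3 st.py
```

```text
t 15.4 pos [0.4934 0.2007 0.1128] z [-0.1022  0.004  -0.9948] yang 84.97 w 0.0099 F [-1.4 -6.5 -2.6] j [-0.71  0.31  0.32  1.79 -0.15  1.16  1.15]
```

```bash

python3 -m inch '{"translation":[[0.032,-0.003,0.097],[0.068,-0.006,0.192],[0.108,-0.009,0.285],[0.153,-0.013,0.376],[0.204,-0.017,0.465],[0.204,-0.017,0.465],[0.204,-0.017,0.465]],"rot":[[0.004,0.048,0],[0.008,0.095,0],[0.012,0.143,0],[0.016,0.19,0],[0.02,0.238,0],[0.02,0.238,0],[0.02,0.238,0]],"jaw":[5,5,5,5,5,5,5]}' >/dev/null
python3 st.py
python3 - <<'E'
from h import *
t=eyes.camera('top');s=eyes.camera('scene')
cv2.imwrite('pics/s5.png',s);cv2.imwrite('pics/t5.png',t)
f=lambda im,x,y,w,h,k:cv2.resize(im[y:y+h,x:x+w],None,fx=k,fy=k,interpolation=cv2.INTER_CUBIC)
cv2.imwrite('pics/g5.png',f(s,215,140,160,150,4))
E
```

```text
t 16.1 pos [0.5134 0.1976 0.1585] z [-0.3468  0.0222 -0.9377] yang 85.0 w 0.0094 F [-2.7 -6.7 -0.5] j [-0.6   0.48  0.32  1.49 -0.27  1.53  1.25]
```

View pics/g5.png

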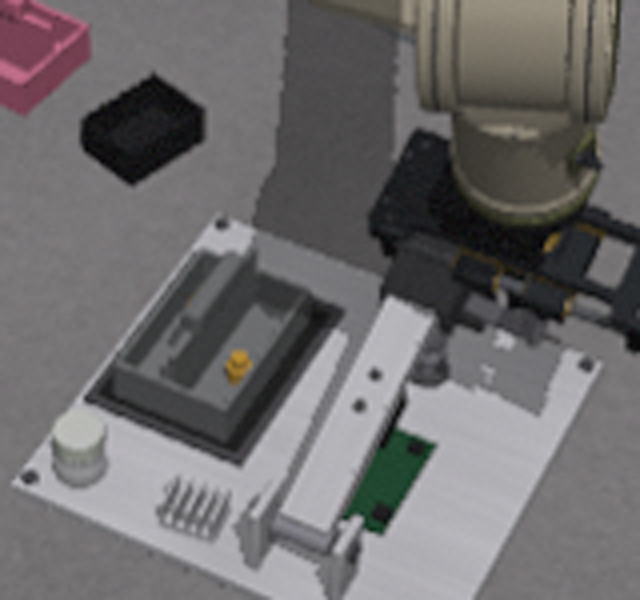

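The coupler is raised, with the ball stud now visible below it at crop (430,360). The caddy is in the bay with its brass part at (237,365). I'll quantify the rise by intersecting the arm/coupler junction's ray with the arm's vertical plane, before and after.

```bash
python3 - <<'E'
from h import *
y=np.radians(-4.79);fx=np.array([np.cos(y),np.sin(y),0]);fy=np.array([-fx[1],fx[0],0]);F=np.array([.557,.0657,0])
A=[]
for p in((318.6,226.8),(318.4,216.6)):
    o,d=und('scene',[p]);d=d[0];k=(.05-(o-F)@fy)/(d@fy);X=o+k*d-F
    u,z=X@fx-.12,X[2]-.055;A.append(np.arctan2(z,-u));print('from hinge',u,z,np.hypot(u,z),A[-1])
th=A[1]-A[0];print('theta',th,'rise',.2*np.sin(th)+.005*(np.cos(th)-1))
t0=cv2.imread('pics/top0.png').astype(int);t=cv2.imread('pics/t5.png').astype(int)
m=(abs(t-t0).max(2)>40);m[:, 140:310]=0;print('changed',[ (int(x0),int(m[60:330,x0:x0+30].sum())) for x0 in range(0,560,30)])
E
python3 st.py
```

```text
from hinge -0.1761305980094625 0.007407047202206023 0.17628627826188456 0.04202952413162683
from hinge -0.16566199975038404 0.059271333414270204 0.17594598354609242 0.34359308511025055
theta 0.3015635609786237 rise 0.05917708062364583
changed [(0, 1566), (30, 1003), (60, 20), (90, 6), (120, 4), (150, 0), (180, 0), (210, 0), (240, 0), (270, 0), (300, 0), (330, 0), (360, 893), (390, 161), (420, 0), (450, 0), (480, 0), (510, 0), (540, 0)]
t 16.2 pos [0.5134 0.1976 0.1585] z [-0.3461  0.0222 -0.9379] yang 85.01 w 0.0098 F [-1.7 -4.9 -1.8] j [-0.6   0.48  0.32  1.5  -0.27  1.53  1.25]
```

```bash

python3 -m inch '{"translation":[[0.027,-0.002,0.043],[0.054,-0.004,0.086],[0.054,-0.004,0.086],[0.054,-0.004,0.086],[0.054,-0.004,0.086]],"rot":[[0.002,0.024,0],[0.004,0.048,0],[0.004,0.048,0],[0.004,0.048,0],[0.004,0.048,0]],"jaw":[5,5,5,5,5]}' >/dev/null
python3 st.py
python3 - <<'E'
from h import *
s=eyes.camera('scene')
cv2.imwrite('pics/g6.png',cv2.resize(s[150:260,260:380],None,fx=5,fy=5,interpolation=cv2.INTER_CUBIC))
E
```

```text
t 16.7 pos [0.5185 0.1962 0.1665] z [-0.3943  0.0244 -0.9187] yang 85.0 w 0.0097 F [-3.6 -5.5  0.6] j [-0.58  0.52  0.32  1.43 -0.29  1.6   1.27]
```

View pics/g6.png

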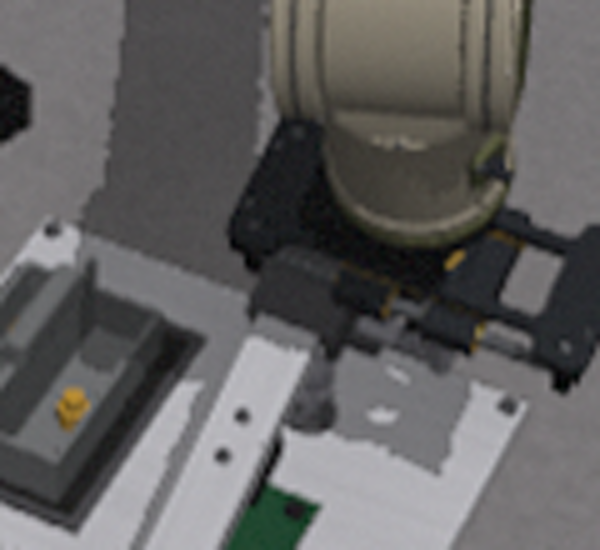

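```bash
python3 - <<'E'
from h import *
y=np.radians(-4.79);fx=np.array([np.cos(y),np.sin(y),0]);fy=np.array([-fx[1],fx[0],0]);F=np.array([.557,.0657,0])
for th in(0,.2,.25,.3,.35,.4):
    a=th+.042;print(th,proj('scene',F+.05*fy+fx*(.12-.176*np.cos(a))+[0,0,.055+.176*np.sin(a)]).round(1))
E
python3 st.py
```

```text
0 [[318.6 226.9]]
0.2 [[318.7 219.6]]
0.25 [[318.6 218.1]]
0.3 [[318.4 216.6]]
0.35 [[318.2 215.3]]
0.4 [[317.8 214.1]]
t 16.75 pos [0.5185 0.1961 0.1665] z [-0.3942  0.0244 -0.9187] yang 84.99 w 0.0096 F [-2.9 -4.7 -1.2] j [-0.58  0.52  0.32  1.43 -0.29  1.6   1.27]
```

```bash
python3 - <<'E'
from h import *
from scipy.ndimage import map_coordinates
y=np.radians(-4.79);fx=np.array([np.cos(y),np.sin(y),0]);fy=np.array([-fx[1],fx[0],0]);F=np.array([.557,.0657,0])
s6=eyes.camera('scene')
for n,im in(('s0',cv2.imread('pics/scene0.png')),('s5',cv2.imread('pics/s5.png')),('s6',s6)):
    g=cv2.cvtColor(im,cv2.COLOR_BGR2GRAY).astype(float)
    # bright arm face: centre and top end of the white strip between rows
    out=[]
    for row in range(212,246,3):
        p=g[row,295:335]; b=np.where(p>170)[0]; out.append((row,(int(b[0]+295),int(b[-1]+295)) if len(b) else None))
    print(n,out)
    # transition along the arm line through the screw dots
    th=np.arange(-20,40,.25)
    a=np.array([306.5,237]);dv=np.array([318-306.5,216-237.]);dv/=np.linalg.norm(dv)
    q=a+th[:,None]*dv; v=map_coordinates(g,[q[:,1],q[:,0]],order=1)
    i=np.where((v[80:-1]>130)&(v[81:]<=130))[0]+80; print([q[j].round(1).tolist() for j in i])
E
```

```text
s0 [(212, (295, 315)), (215, (299, 312)), (218, (302, 310)), (221, (300, 308)), (224, (298, 306)), (227, (296, 319)), (230, (295, 322)), (233, (295, 320)), (236, (295, 318)), (239, (295, 334)), (242, (295, 334)), (245, (295, 334))]
[[313.7, 223.8]]
s5 [(212, None), (215, (312, 313)), (218, (310, 318)), (221, (309, 321)), (224, (298, 319)), (227, (296, 318)), (230, (295, 316)), (233, (295, 315)), (236, (295, 328)), (239, (300, 334)), (242, (298, 334)), (245, (297, 334))]
[[307.7, 234.8], [317.7, 216.6]]
s6 [(212, None), (215, None), (218, (309, 312)), (221, (308, 320)), (224, (306, 319)), (227, (296, 317)), (230, (295, 316)), (233, (295, 314)), (236, (295, 317)), (239, (299, 334)), (242, (298, 334)), (245, (296, 334))]
[[307.9, 234.4], [316.5, 218.8]]
```

The junction is partly shaded in the last image. I'll use the two dark screws on the arm as a cleaner marker.

```bash
python3 - <<'E'
from h import *
y=np.radians(-4.79);fx=np.array([np.cos(y),np.sin(y),0]);fy=np.array([-fx[1],fx[0],0]);F=np.array([.557,.0657,0])
for n,im in(('s0',cv2.imread('pics/scene0.png')),('s5',cv2.imread('pics/s5.png')),('s6',eyes.camera('scene'))):
    g=cv2.cvtColor(im,cv2.COLOR_BGR2GRAY)
    m=(g<120).astype(np.uint8);k,l,st,c=cv2.connectedComponentsWithStats(m[226:255,299:315])
    for i in range(1,k):
        if 2<=st[i,4]<20:
            ys,xs=np.where(cv2.dilate((l==i).astype(np.uint8),np.ones((3,3)))>0);w=np.clip(190-g[ys+226,xs+299].astype(float),0,None)
            p=np.array([(xs*w).sum()/w.sum()+299,(ys*w).sum()/w.sum()+226])
            o,d=und('scene',[p]);d=d[0];X=o+d*(.05-(o-F)@fy)/(d@fy)-F;u=X@fx-.12;z=X[2]-.055
            print(n,p.round(1),'rad',np.hypot(u,z).round(4),'ang',np.arctan2(z,-u).round(3))
E
```

```text
s0 [308.1 228.1] rad 0.1263 ang 0.683
s0 [303.6 236. ] rad 0.1037 ang 0.813
s0 [309.6 239. ] rad 0.1174 ang 0.144
s0 [305.7 245. ] rad 0.0933 ang 0.189
s5 [308.3 233.2] rad 0.1162 ang 0.49
s5 [304.4 241. ] rad 0.0922 ang 0.532
s6 [300.8 229.9] rad 0.1307 ang 1.181
s6 [308.  232.8] rad 0.1161 ang 0.533
s6 [304.1 240.8] rad 0.0921 ang 0.579
```

The screws agree well: the arm turned 0.345 rad in the earlier image and 0.39 rad now, at constant radii. That makes the coupler about 76 mm up with no slip, so I'm handing in.

```bash
python3 -c "
from bench import r; print(r.close_job())"; python3 st.py
```

```text
the job is handed in; nothing more can be done
None
the job is handed in; nothing more can be done
```

The job is done and handed in at about 17 s of the 59 s. The grey caddy stands released in the rimmed bay. The arm's coupler is held by the latch tab about 7.6 cm above the ball.

**Caddy:** I carried it level. A picture after release showed it flat inside the rim with both adapters in it. The last scene picture still showed it in the bay, with one adapter in view.

**Latch and arm:** I gripped the tab at 40 N and pulled it about 10 mm along the fixture's +y, then lifted on the hinge arc with the same grip. During the lift the tab went about 6 mm back towards home, which no longer matters at that height.

**Last checks:**
- **Arm angle:** the two screws on the arm give 0.39 rad, which agrees with the tool motion (about 73 mm rise). Jaw opening stayed at 9.6–9.8 mm, so I saw no slip.
- **A check that disagreed:** the edge between coupler and arm gave only about 59 mm before the last small raise. After that raise it seemed to move the wrong way. I put this down to a shadow on the arm and trusted the screws instead.
- **Bystanders:** I compared the first top view with the one taken before the last small raise. Right of the fixture it changed only where the caddy had stood. I did not check the fixture's own strip or the far left, which the robot covers, by that comparison. The jar and heat sink looked undisturbed in the pictures.

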